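Break down the glue press

TASK

The glue in the vent grille has set, so take the dead-weight press apart from the top down, putting each piece in its own place before taking the next: the small weight in the recess of the small wooden block, the large weight in the recess of the large wooden block, the pressure plate flat on the wooden rest between its pegs, and last the grille flat on the wire drying rack between its upright stops. Keep every piece the right way up throughout, and leave all four standing or lying in place together at the end.

Things in the scene. Friction and masses are not known exactly. Their poses are not given: they have to be found in the camera images.
- small_weight: small turned steel weight, on top of the stack: round body 34 mm diameter and 30 mm tall, above it a neck and a knob 23 mm across, 46 mm tall in all, about 0.24 kg. Origin: centre of its underside, z up. At the start it stands in a 3 mm deep, 40 mm wide round recess in the top of the large weight, its underside 47 mm above the large weight's.
- large_weight: large plain steel cylinder, 50 mm diameter, 50 mm tall, about 0.65 kg, with a 3 mm deep, 40 mm wide round recess in its top. Origin: centre of its underside, z up. At the start it stands about the middle of the pressure plate.
- pressure_plate: flat aluminium bar, 42 mm (x) x 192 mm (y) x 16 mm (z), about 0.33 kg, with two 13 mm through holes on its y axis, 84 mm either side of the middle; at the start the press's two guide posts stand in the holes, so it must go straight up at first (its underside more than 76 mm above the bench to be clear of the posts). Origin: centre of its underside. At the start it lies on the grille, underside 38 mm above the bench.
- grille: black moulded air-vent grille, an oblong frame with slanting louvres and a cross rib, 58 mm (x) x 130 mm (y) x 18 mm (z), about 0.08 kg; rigid, grip it across the 58 mm width. Origin: centre of its underside. At the start it lies on the press base under the pressure plate, underside 20 mm above the bench, between low stops that reach 6 mm above its underside, about 2 mm from it, 54 mm or more from its middle along y; lift it straight up.
- press_base: fixed grey base plate of the glue press, 100 mm (x) x 204 mm (y) x 12 mm, with two 10 mm steel guide posts at y = -84 and +84 mm whose tips are 76 mm above the bench, and a low nest for the grille (8 mm high bars, stops up to 26 mm above the bench). Origin: centre of its underside on the bench; the stack stands over it, aligned with its axes.
- small_block: fixed square wooden block, 74 mm wide, 18 mm high, with a round recess 48 mm wide and 7 mm deep in the middle of its top: the small weight's place. Origin: centre of its underside on the bench; the recess floor is 11 mm above the bench.
- large_block: fixed square wooden block, 96 mm wide, 18 mm high, with a round recess 66 mm wide and 7 mm deep in the middle of its top: the large weight's place. Origin: centre of its underside on the bench; the recess floor is 11 mm above the bench.
- plate_rest: fixed wooden rest for the pressure plate: plywood board 96 mm (x) x 226 mm (y), with two bearers across it (at y = -52 and +52 mm) whose tops are 22 mm above the bench, and six 8 mm wooden pegs reaching 34 mm above the bench, at x = +-34 with y = +-76 mm, and at x = 0 with y = +-108.5 mm. The plate lies along y on the bearers, centred, between the pegs (about 9 mm play each way). Origin: centre of its underside on the bench.
- drying_rack: fixed steel wire drying rack, 87 mm (x) x 172 mm (y); the grille lies along y on its cross wires, whose tops are 23 mm above the bench, centred between upright wire stops reaching 34 mm above the bench: at x = +-41 with y = +-46 mm, and at y = +-76.5 with x = +-18 mm (about 9 mm play each way). No wires between y = -27 and +27 mm except the two side wires along y at x = +-33 mm, tops 18 mm above the bench. Origin: on the bench under its centre.

How it is judged:
By the outcome, as a careful person would: the job done as asked, in the order asked, and still so for the second after the job is handed in, with the robot touching nothing.
It also fails if it takes over 122 s, if anything falls off the work surface, if the arm or the gripper's body presses on something with over 40 N, if the wrist force passes 120 N, or if a joint passes its speed limit or range.

ROBOT

A 7-joint arm with a two-finger parallel gripper is mounted at the origin on the work surface; the furniture and walls round the work are solid. World frame = base frame: x ahead of the robot, y to its left, z up, the work surface at z = 0. Lengths are in m, angles in rad, forces in N, time in s.
With the tool pointing down it reaches from about 0.375 to 0.925 m from the base axis. Payload 3.1 kg.
Tool frame: the origin (TCP) lies between the finger pads; the fingertips stand 19 mm ahead of it and the grasp point (between the pads) is the TCP; z points along the fingers, y is the line along which they close (so a half turn about z gives the same grasp; the last joint's range is limited). The gripper opens to 85 mm and grips with 20 to 120 N. Pads are 22 mm wide; open, the fingers measure 114 mm over their backs; the gripper's body (76 mm by 85 mm) begins 54 mm behind the grasp point. The pads swing forward as they close: fully open they stand 13 mm farther back than shut.
Start: joints at [1.196, 0.383, 0.044, 1.598, -0.018, 1.161, -0.05], TCP at [0.178, -0.625, 0.25] pointing down, gripper open.
Joint ranges: [-2.61, 2.61], [-0.41, 2.15], [-1.48, 1.57], [0, 2.5], [-1.57, 4.71], [0.05, 1.97], [-2.85, 2.85]. Speed limits (rad/s): [2.79, 2.79, 3.14, 3.14, 3.14, 3.14, 3.14].

INTERFACE

Orientations are given as a unit quaternion [x, y, z, w].
In Python, from bench import move_ptp, movel, move_j, move_gripper, pause, inverse_kinematics, read_camera, camera_params, MotionError, sign_off, look_for, tip_of, read_time_s, read_qpos, read_joint_vel, read_effort, read_eef_pos, read_tcp_rot, read_ft_force, read_ft_torque, read_finger_gap, read_grasp_force gives the robot as it stands. Calls block until the motion is done:
- move_ptp(position, orientation): joint-space move of the TCP to a pose.
- movel(position, orientation=None, speed=0.15): straight line of the TCP; orientation=None keeps the orientation; speed is the mean speed in m/s.
- move_j(angles): joint-space move.
- move_gripper(opening, effort=None): finger opening in m; effort is the grip in N (None keeps the last); returns when the fingers have stopped.
- pause(seconds).
- inverse_kinematics(position, orientation): joint angles nearest the present ones, or None.
- read_camera(name): name is "scene" or "top"; returns the picture (384x512x3 uint8, red, green, blue); there is no depth.
- camera_params(name): a dict with "K" (3x3 intrinsics, pixels), "camera_from_world" (4x4, takes a point from world to camera coordinates). Camera axes: x right, y down, z forward; pixel columns grow to the right and rows downward; lengths in m; the calibration is good to about 2 mm. A picture is of the moment at which its call begins. camera_params takes no time and is no camera call.
A pose or a line that the arm cannot do raises MotionError and nothing moves.
- sign_off(): hands the job in; it is judged then, once.
Trained networks look in the newest picture that a camera, given by its name, has taken for a name from the list of things; names that differ only in an ending like _2 or _b are one class to them, and where a whole thing is asked for, a point or a joint stands for the part that bears it (a point fixed in the world has none). Each returns a list of dicts, best first, with "confidence" (0 to 1); they miss things now and then, are a little off and sometimes report something else, mostly with a low value. They report only what shows in the picture. A call takes as long as a camera call.
- look_for(camera, name): "at" ([column, row] in pixels, amid what is visible of it).
- tip_of(camera, name): "at" ([column, row] in pixels: a listed point, or the origin of a listed thing).
Readings, each from a call of its own:
- read_time_s(): time.
- read_qpos(): joint angles.
- read_joint_vel(): joint speeds.
- read_effort(): joint torques, N m.
- read_eef_pos(): TCP position.
- read_tcp_rot(): TCP orientation.
- read_ft_force(): force on the tool from outside, world axes, zero at the start.
- read_ft_torque(): the same for the moment, N m.
- read_finger_gap(): finger opening in m.
- read_grasp_force(): force on a finger pad.
Only numpy, scipy, OpenCV 4.12 (cv2) and the standard library are available. Lean on these libraries where they do the work, as an engineer would, in place of code of your own. Each camera call takes 0.05 s, during which the arm holds its last target. There are 200 camera calls.

## Working session

There is one attempt and no reset: what is moved stays moved. The work goes in short steps, each a Python script; the robot and the scene stay as the last script left them, time stands still between calls to the robot, and variables do not carry over. Pictures are saved under pics/ and viewed, at most 14 in all, crops included, and the job is handed in when it is done.

```bash
ls; mkdir -p pics
python3 - <<'E'
from bench import *
import cv2
for c in ("scene","top"):
    im=read_camera(c); cv2.imwrite(f"pics/{c}0.png",im[:,:,::-1])
    p=camera_params(c); print(c,p["K"],p["camera_from_world"])
    for n in "small_weight large_weight pressure_plate grille press_base small_block large_block plate_rest drying_rack".split():
        print(n,[(([round(v) for v in d["at"]]),round(d["confidence"],2)) for d in look_for(c,n)[:2]],[(([round(float(v),1) for v in d["at"]]),round(d["confidence"],2)) for d in tip_of(c,n)[:2]])
print(read_tcp_rot(),read_time_s())
E
```

```text
pics
scene [[380.72988737   0.         257.72621388]
 [  0.         380.72988737 194.39246701]
 [  0.           0.           1.        ]] [[-0.79376547 -0.60811098  0.01172205  0.34742788]
 [-0.3329011   0.4182439  -0.84513248  0.2757535 ]
 [ 0.50903167 -0.67473926 -0.53442838  0.6102965 ]
 [ 0.          0.          0.          1.        ]]
small_weight [([136, 226], 0.85)] [([136.7, 234.8], 0.68)]
large_weight [([140, 251], 0.69)] [([142.3, 255.9], 0.75)]
pressure_plate [] [([142.3, 259.8], 0.97)]
grille [([153, 271], 0.78)] [([145.9, 268.2], 0.82), ([328.3, 196.4], 0.21)]
press_base [([143, 290], 0.81)] [([147.9, 274.8], 0.76)]
small_block [([201, 325], 0.97), ([143, 291], 0.52)] [([201.5, 329.6], 0.89)]
large_block [] [([241.3, 229.5], 0.85)]
plate_rest [([330, 199], 0.68)] [([330.3, 195.7], 0.86)]
drying_rack [([273, 166], 0.81)] [([267.3, 181.3], 0.72)]
top [[360.42813424   0.         254.97326281]
 [  0.         360.42813424 195.07731165]
 [  0.           0.           1.        ]] [[-0.01008843 -0.9998195  -0.01609914 -0.02156699]
 [-0.9978409   0.01111076 -0.06473096  0.51149311]
 [ 0.06489815  0.01541134 -0.99777288  1.09553011]
 [ 0.          0.          0.          1.        ]]
small_weight [([173, 173], 0.7), ([178, 231], 0.67)] [([176.8, 172.9], 0.61)]
large_weight [([255, 193], 0.66), ([178, 181], 0.62)] [([178.7, 177.3], 0.68)]
pressure_plate [([188, 174], 0.65)] [([178.9, 175.3], 0.78), ([339.5, 225.1], 0.27)]
grille [([182, 184], 0.53)] [([178.2, 179.2], 0.73), ([181.4, 174.4], 0.72)]
press_base [([188, 186], 0.77)] [([187.5, 175.8], 0.76), ([339.7, 225.6], 0.44)]
small_block [([178, 229], 0.77), ([181, 182], 0.68)] [([170.9, 229.5], 0.59)]
large_block [([255, 194], 0.71)] [([258.4, 195.1], 0.89)]
plate_rest [([340, 226], 0.74)] [([339.5, 224.7], 0.76)]
drying_rack [([322, 157], 0.74)] [([339.0, 162.1], 0.92)]
[9.90442068e-01 1.37929362e-01 8.73054414e-06 6.95776909e-06] 1.9
```

View pics/top0.png

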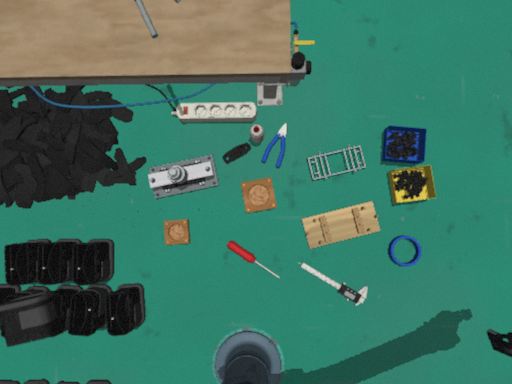

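View pics/scene0.png

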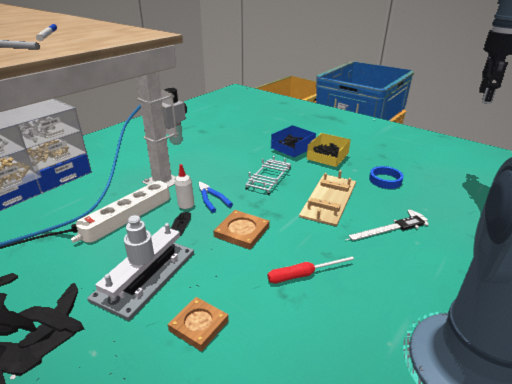

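The top view shows the press and stack at about (180,175), the small block at (178,231), the large block at (258,195), the plate rest at (340,225) and the rack at (337,162). The scene view agrees with the networks' detections. Next I fit each outline to get exact poses.

```bash
cat > fit.py <<'E'
import numpy as np, cv2
from bench import camera_params
from scipy.optimize import minimize
P={c:camera_params(c) for c in("scene","top")}
def proj(c,X):
    T=P[c]["camera_from_world"]; q=(np.asarray(X)@T[:3,:3].T+T[:3,3])@P[c]["K"].T
    return q[:,:2]/q[:,2:]
def unproj(c,uv,z):
    T=P[c]["camera_from_world"]; R=T[:3,:3]; o=-R.T@T[:3,3]
    d=R.T@np.linalg.solve(P[c]["K"],[uv[0],uv[1],1]); return o+d*(z-o[2])/d[2]
def box(w,l,z0,z1,x=0,y=0): return [(x+i*w/2,y+j*l/2,z) for i in(-1,1) for j in(-1,1) for z in(z0,z1)]
def cyl(r,z,x=0,y=0): return [(x+r*np.cos(a),y+r*np.sin(a),z) for a in np.arange(0,6.28,.3)]
M={"small_block":box(.074,.074,0,.018),"large_block":box(.096,.096,0,.018),
"plate_rest":box(.096,.226,0,.010)+[p for s in(-1,1) for p in cyl(.004,.034,0,s*.1085)+cyl(.004,.034,.034,s*.076)+cyl(.004,.034,-.034,s*.076)],
"drying_rack":[p for s in(-1,1) for t in(-1,1) for p in cyl(.0015,.034,t*.041,s*.046)+cyl(.0015,.034,t*.018,s*.0765)+cyl(.002,.018,t*.033,s*.084)],
"press_base":box(.1,.204,0,.012)+cyl(.0115,.147)+cyl(.017,.131)+cyl(.025,.104)+cyl(.005,.076,0,.084)+cyl(.005,.076,0,-.084)}
def world(n,p):
    c,s=np.cos(p[2]),np.sin(p[2]); return np.array(M[n])@np.array([[c,s,0],[-s,c,0],[0,0,1]])+[p[0],p[1],0]
def hull(c,n,p): return cv2.convexHull(proj(c,world(n,p)).astype(np.float32))[:,0]
def iou(a,b):
    i=cv2.intersectConvexConvex(a,b)[0]; return i/(cv2.contourArea(a)+cv2.contourArea(b)-i)
E
python3 - <<'E'
from fit import *
seed={"small_block":(171,229.5),"large_block":(258,195),"plate_rest":(339.5,225),"drying_rack":(338,162),"press_base":(182,177)}
lk={"top":{"small_block":(178,231),"large_block":(258,195),"plate_rest":(340,225),"drying_rack":(337,162),"press_base":(182,177)},
"scene":{"small_block":(200,325),"large_block":(241,229),"plate_rest":(330,197),"drying_rack":(269,174),"press_base":(143,275)}}
for c in P:
    im=cv2.imread(f"pics/{c}0.png"); hsv=cv2.cvtColor(im,cv2.COLOR_BGR2HSV)
    g=((hsv[...,0]>65)&(hsv[...,0]<92)&(hsv[...,1]>120))
    m=(~g).astype(np.uint8)*255; cv2.imwrite(f"pics/mask_{c}.png",m)
    vis=cv2.resize(im,None,fx=4,fy=4,interpolation=cv2.INTER_CUBIC)
    for n,uv in lk[c].items():
        k=cv2.morphologyEx(m,cv2.MORPH_CLOSE,np.ones((9,9))) if n=="drying_rack" else m
        N,L,S,_=cv2.connectedComponentsWithStats(k)
        ids=L[int(uv[1])-3:int(uv[1])+4,int(uv[0])-3:int(uv[0])+4]; ids=ids[ids>0]
        if not len(ids): print(c,n,"none"); continue
        i=np.bincount(ids).argmax()
        pts=np.argwhere(L==i)[:,::-1]
        h=cv2.convexHull(np.float32([p+np.array(d) for p in pts for d in((-.5,-.5),(.5,.5),(-.5,.5),(.5,-.5))]))[:,0]
        x0=unproj(c,uv,.015); best=None
        for yaw in np.arange(0,np.pi if "block" not in n else np.pi/2,.3):
            r=minimize(lambda p:1-iou(h,hull(c,n,p)),[x0[0],x0[1],yaw],method="Nelder-Mead",options=dict(initial_simplex=np.array([x0[0],x0[1],yaw])+np.array([[0,0,0],[.01,0,0],[0,.01,0],[0,0,.15]])))
            if best is None or r.fun<best.fun: best=r
        print(c,n,best.x.round(4),"iou",round(1-best.fun,3),S[i][:4])
        cv2.polylines(vis,[np.int32((hull(c,n,best.x)+.5)*4)],True,(0,0,255),1)
    a=(135,115,390,260) if c=="top" else (80,145,370,355)
    v=vis[a[1]*4:a[3]*4,a[0]*4:a[2]*4]; s=min(800/v.shape[1],600/v.shape[0]); cv2.imwrite(f"pics/fit_{c}.png",cv2.resize(v,None,fx=s,fy=s))
E
```

```text
scene small_block [0.403  0.2163 0.0779] iou 0.929 [167 297  62  55]
scene large_block [ 0.5148 -0.0381  0.1744] iou 0.913 [213 209  57  41]
scene plate_rest [ 0.4213 -0.2928  3.3813] iou 0.947 [299 169  57  58]
scene drying_rack [ 0.4343 -0.1981  1.6192] iou 0.179 [245 125 111 102]
scene press_base [0.5335 0.1995 2.7925] iou 0.056 [  0   0 512 321]
top small_block [0.4014 0.2184 0.0814] iou 0.893 [163 219  27  27]
top large_block [ 0.5124 -0.0378  1.7027] iou 0.873 [240 176  37  38]
top plate_rest [ 0.4182 -0.2894  0.2351] iou 0.937 [301 200  80  49]
top drying_rack none
top press_base [0.5741 0.1967 3.3249] iou 0.932 [147 154  72  45]
```

View pics/fit_top.png

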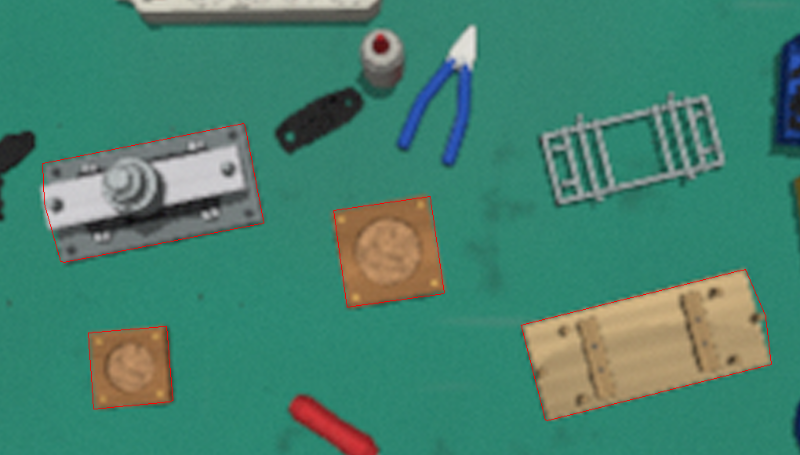

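View pics/fit_scene.png

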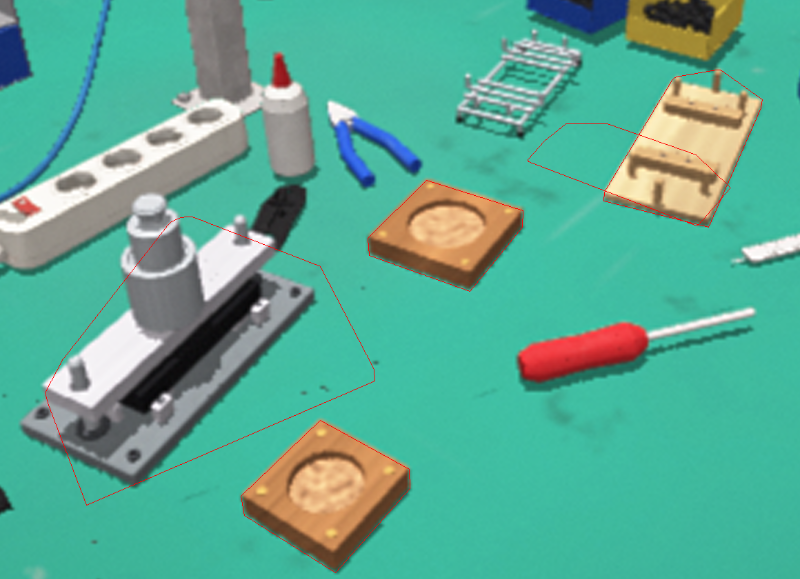

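The block and rest fits agree between the two cameras to about 3 mm. The rack and the press need point measurements: the rack frame corners, and the post tips, base corners and knob read off the crops.

Run:
```python
from fit import *
def px(c,q):
    s,o=(3.137,(135,115)) if c=="top" else (2.7586,(80,145))
    return np.array(q)/s+o-.5
def sh(n,c,q,z): print(n,c,unproj(c,px(c,q),z)[:2].round(4))
for q in((543,135),(706,97),(722,163),(560,203)): sh("rackcorner","top",q,.018)
sh("rackc","top",(633,149.5),.018)
for q in((461,118),(522,128),(579,57),(530,40)): sh("rackcorner","scene",q,.018)
for q in((57,204),(229,169)): sh("post","top",q,.076)
for q in((77,362),(240,220)): sh("post","scene",q,.076)
sh("knob","top",(118,178),.147); sh("knob","scene",(149,200),.147)
for q in((45,164),(244,125),(262,222),(63,262)): sh("base","top",q,.012)
for q in((135,475),(22,423),(313,290)): sh("base","scene",q,.012)
for c,a in(("top",(140,145,240,210)),("scene",(80,205,210,325))):
    im=cv2.imread(f"pics/{c}0.png")[a[1]:a[3],a[0]:a[2]]
    cv2.imwrite(f"pics/press_{c}.png",cv2.resize(im,None,fx=5,fy=5,interpolation=cv2.INTER_CUBIC))
```

```text
rackcorner top [ 0.6257 -0.191 ]
rackcorner top [ 0.6615 -0.3521]
rackcorner top [ 0.5957 -0.3659]
rackcorner top [ 0.5581 -0.2064]
rackc top [ 0.6102 -0.2791]
rackcorner scene [ 0.6142 -0.1803]
rackcorner scene [ 0.5561 -0.2027]
rackcorner scene [ 0.5941 -0.3605]
rackcorner scene [ 0.6596 -0.3601]
post top [0.5565 0.2725]
post top [0.5876 0.1109]
post scene [0.5572 0.2778]
post scene [0.5913 0.1138]
knob top [0.5708 0.1977]
knob scene [0.5759 0.1946]
base top [0.6039 0.3042]
base top [0.6406 0.1053]
base top [0.5433 0.0876]
base top [0.5058 0.2854]
base scene [0.5073 0.2838]
base scene [0.603  0.3036]
base scene [0.5479 0.0869]
```

View pics/press_top.png

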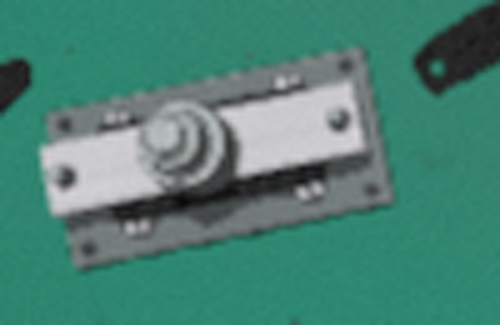

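View pics/press_scene.png

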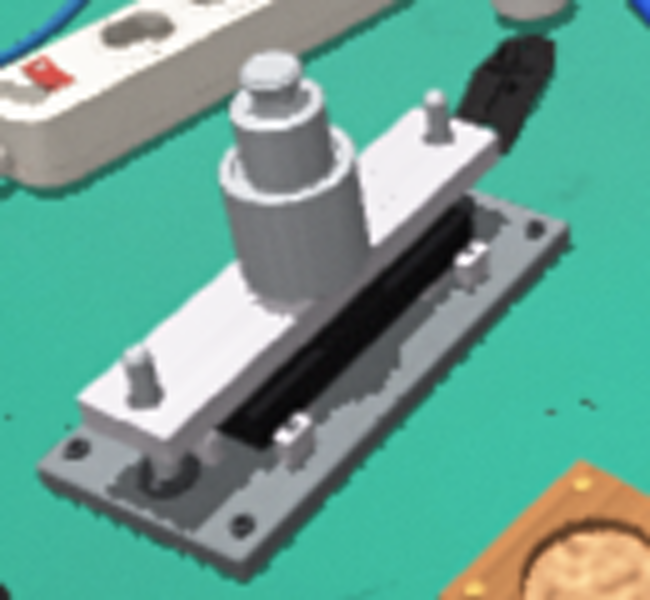

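Both cameras put the press at about (0.574, 0.195) with yaw 0.187, the knob at (0.573, 0.196), and the rack at about (0.609, -0.279) with yaw 0.23. Next is the motion helper, a reach check and the small weight.

```bash
cat > rob.py <<'E'
from bench import *
import numpy as np, cv2
PRESS=(.574,.195,.187); SB=(.402,.217,.08); LB=(.5135,-.038,.15); REST=(.42,-.291,.237); RACK=(.609,-.279,.23)
def quat(yaw,s=-1):  # tool y along the thing's x axis
    a=yaw+s*np.pi/2; return [np.cos(a/2),np.sin(a/2),0,0]
def st(msg=""): print(msg,"t",round(read_time_s(),1),"p",np.round(read_eef_pos(),4),"gap",round(read_finger_gap(),4),"gf",np.round(read_grasp_force(),1),"F",np.round(read_ft_force(),1))
def snap(n,c): cv2.imwrite(f"pics/{n}_{c}.png",read_camera(c)[:,:,::-1])
E
python3 - <<'E'
from rob import *
for s in(-1,1):
    for n,p in dict(PRESS=PRESS,SB=SB,LB=LB,REST=REST,RACK=RACK).items():
        for z in(.05,.28):
            q=inverse_kinematics([p[0],p[1],z],quat(p[2],s)); print(s,n,z,None if q is None else np.round(q,2))
E
```

```text
-1 PRESS 0.05 [ 0.49  1.02 -1.25  1.79  1.06  1.19  2.22]
-1 PRESS 0.28 [ 0.51  0.58 -1.24  1.63  0.56  1.34  2.51]
-1 SB 0.05 [ 0.47  0.74 -1.25  2.15  0.91  0.95  1.91]
-1 SB 0.28 [ 0.71  0.09 -1.31  1.96  0.09  1.16  2.58]
-1 LB 0.05 [-0.91  0.79  1.15  2.09 -0.94  0.92 -2.21]
-1 LB 0.28 [-1.21  0.32  1.42  1.93 -0.34  1.19 -2.66]
-1 REST 0.05 [ 0.47  0.41  0.07  2.07 -0.04  0.67 -2.34]
-1 REST 0.28 [ 0.58  0.1  -0.05  1.89  0.01  1.15 -2.38]
-1 RACK 0.05 [ 0.3   0.64  0.08  1.67 -0.07  0.83 -2.49]
-1 RACK 0.28 [ 0.38  0.4  -0.02  1.51  0.01  1.23 -2.55]
1 PRESS 0.05 [ 0.32  0.78 -0.95  1.8   0.76  0.98 -0.76]
1 PRESS 0.28 [ 0.41  0.48 -1.05  1.64  0.43  1.28 -0.53]
1 SB 0.05 [ 0.21  0.5  -0.9   2.15  0.58  0.75 -0.99]
1 SB 0.28 [ 0.25  0.03 -0.84  1.97  0.02  1.15 -0.51]
1 LB 0.05 [ 0.48  0.48 -0.56  2.03  0.37  0.73 -0.16]
1 LB 0.28 [ 0.59  0.15 -0.64  1.86  0.1   1.16  0.06]
1 REST 0.05 [ 0.88  0.44 -0.41  2.05  0.27  0.7   0.54]
1 REST 0.28 [ 0.9   0.12 -0.4   1.88  0.05  1.16  0.72]
1 RACK 0.05 [ 0.7   0.69 -0.45  1.65  0.37  0.89  0.34]
1 RACK 0.28 [ 0.7   0.44 -0.45  1.49  0.19  1.26  0.46]
```

```bash
python3 - <<'E'
from rob import *
q=quat(PRESS[2],1)
move_ptp([.573,.196,.28],q); st("hover")
snap("hover","top"); 
move_gripper(.065,40)
movel([.573,.196,.131],q,.15); st("down")
move_gripper(.02,40); st("grip"); snap("grip1","scene"); snap("grip1","top")
E
python3 - <<'E'
import cv2
im=cv2.imread("pics/grip1_scene.png")[150:330,60:230]
cv2.imwrite("pics/g1.png",cv2.resize(im,None,fx=3.3,fy=3.3))
E
```

```text
hover t 5.1 p [0.5735 0.1946 0.2797] gap 0.0856 gf 0.0 F [-0.3 -0.7  0.9]
down t 6.6 p [0.5738 0.1966 0.1322] gap 0.0651 gf 0.0 F [0.2 0.4 0.7]
grip t 7.0 p [0.5735 0.1963 0.1322] gap 0.0323 gf 39.8 F [-2.3 -0.9  5.1]
```

View pics/g1.png

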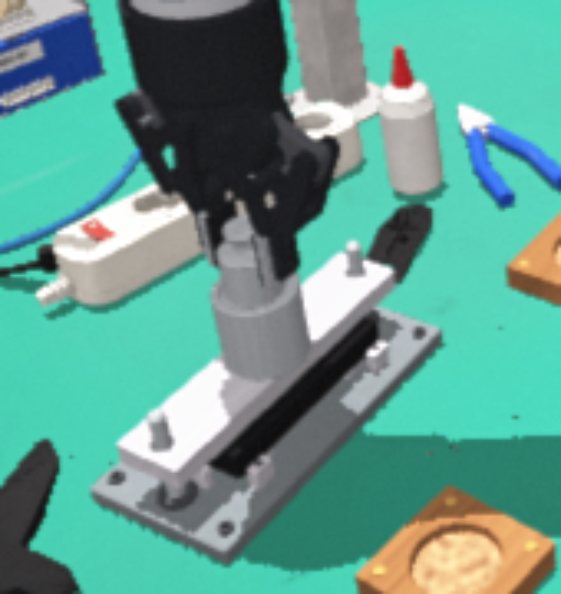

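The pads hold the upper half of the small weight's body. Next I lift it and lower it into the small block.

```bash
cat >> rob.py <<'E'
def place(x,y,z,q,hover,rel=.085,F=4):
    """carry over (x,y), lower to z (just above seat), creep until contact, release, go up"""
    move_ptp([x,y,hover],q); movel([x,y,z+.03],q,.2); movel([x,y,z+.004],q,.06)
    f0=read_ft_force()[2]
    for i in range(14):
        if read_ft_force()[2]-f0>F: break
        movel([x,y,z+.004-.001*(i+1)],q,.03)
    st(f"contact {i} ")
    move_gripper(rel); st("released")
    movel([x,y,hover],q,.2)
E
python3 - <<'E'
from rob import *
q=quat(PRESS[2],1); p=read_eef_pos()
movel([p[0],p[1],.23],q,.15); st("lifted"); snap("lift1","scene")
q=quat(SB[2],1)
place(SB[0],SB[1],.0422,q,.2,rel=.06)
move_ptp([.573,.1955,.25],quat(PRESS[2],1)); st(); snap("after1","scene")
E
python3 - <<'E'
import cv2
im=cv2.imread("pics/after1_scene.png")[150:380,60:270]
cv2.imwrite("pics/a1.png",cv2.resize(im,None,fx=2.6,fy=2.6))
E
```

```text
lifted t 7.9 p [0.5728 0.1956 0.2287] gap 0.0321 gf 39.9 F [-0.2 -0.6 -3.2]
contact 5  t 11.3 p [0.4022 0.2172 0.0422] gap 0.0322 gf 41.0 F [-2.1 -1.9  9.2]
released t 11.7 p [0.402  0.217  0.0411] gap 0.06 gf 0.0 F [-0.3  0.4 -0. ]
 t 13.4 p [0.571  0.1963 0.2483] gap 0.0598 gf 0.0 F [-0.6  0.5 -0.1]
```

View pics/a1.png

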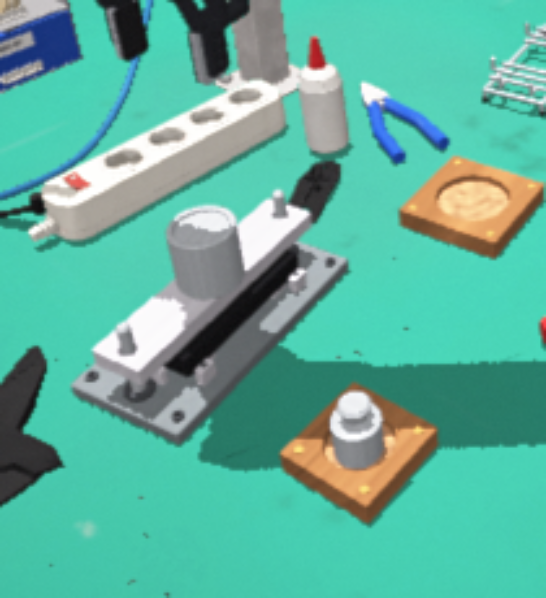

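The small weight stands in its recess, at about (355,430) in this crop. Now the large weight.

```bash
python3 - <<'E'
from rob import *
from fit import unproj
print(unproj("scene",(138.3,234.9),.104))
q=quat(PRESS[2],1)
x,y=.573,.1955
move_gripper(.08,80)
movel([x,y,.089],q,.15); st("down"); z0=read_eef_pos()[2]
move_gripper(.03,80); st("grip")
movel([x,y,.13],q,.08); st("lifted"); snap("lift2","scene")
movel([x,y,.2],q,.15)
place(LB[0],LB[1],z0-.043,quat(LB[2],1),.2)
move_ptp([.574,.195,.2],quat(PRESS[2],1)); st(); snap("after2","scene"); snap("after2","top")
E
python3 - <<'E'
import cv2
im=cv2.imread("pics/after2_scene.png")[160:380,60:290]
cv2.imwrite("pics/a2.png",cv2.resize(im,None,fx=2.7,fy=2.7))
E
```

```text
[0.57598816 0.19202912 0.104     ]
down t 15.0 p [0.5739 0.1961 0.0902] gap 0.0798 gf 0.0 F [0.2 0.7 0.3]
grip t 15.4 p [0.5733 0.1958 0.0905] gap 0.0458 gf 80.9 F [-2.1 -1.4  5.2]
lifted t 16.1 p [0.5729 0.1953 0.1301] gap 0.0457 gf 82.4 F [-1.6 -0.1 -5. ]
contact 4  t 20.1 p [ 0.5137 -0.038   0.0475] gap 0.046 gf 82.7 F [-1.7  0.1 -0.3]
released t 20.5 p [ 0.5138 -0.0379  0.0474] gap 0.085 gf 0.0 F [ 0.2 -0.1  0.2]
 t 22.4 p [0.5739 0.193  0.1987] gap 0.0848 gf 0.0 F [ 0.1 -0.2 -0.1]
```

View pics/a2.png

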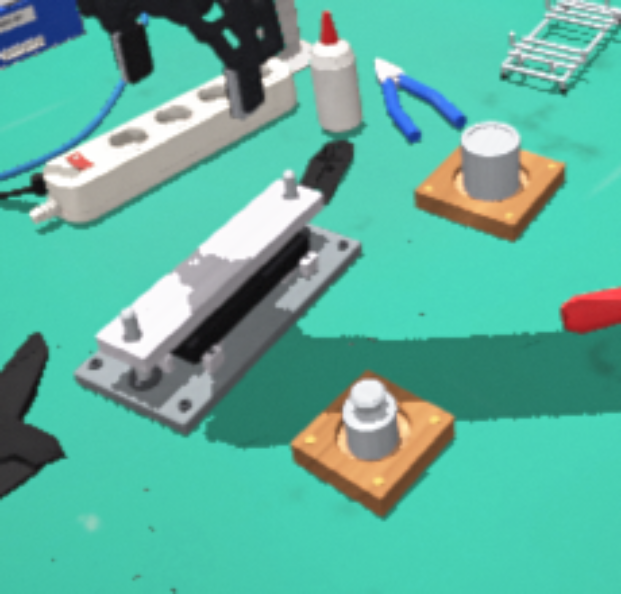

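Both weights stand in their recesses. Next is the pressure plate: grip lightly, check the side force, then lift straight up.

```bash
python3 - <<'E'
from rob import *
q=quat(PRESS[2],1); x,y,_=PRESS
move_gripper(.07,25)
movel([x,y,.09],q,.2); movel([x,y,.0575],q,.06); st("down")
move_gripper(.03,25); st("light grip")
print("torque",np.round(read_ft_torque(),2))
snap("g3","scene"); snap("g3","top")
E
python3 - <<'E'
import cv2
im=cv2.imread("pics/g3_scene.png")[200:330,70:220]
cv2.imwrite("pics/g3.png",cv2.resize(im,None,fx=4,fy=4))
E
```

```text
down t 24.2 p [0.5739 0.1951 0.0573] gap 0.0699 gf 0.0 F [-0.1 -0.5  0. ]
light grip t 24.6 p [0.5749 0.1954 0.0583] gap 0.0413 gf 26.6 F [0.6 0.5 1.6]
torque [ 0.06 -0.11 -0.02]
```

View pics/g3.png

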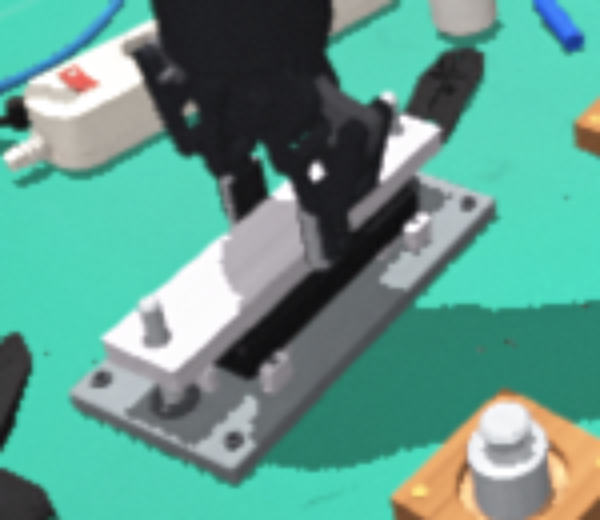

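The light grip is centred with almost no side force. I lift the plate straight up and carry it to the rest.

```bash
python3 - <<'E'
from rob import *
q=quat(PRESS[2],1); x,y,_=PRESS
move_gripper(.03,90); st("grip"); p=read_eef_pos(); z0=p[2]
for z in (.07,.09,.115): movel([p[0],p[1],z],q,.06); st("lift")
snap("l3","scene"); movel([p[0],p[1],.2],q,.15)
movel([p[0]-.03,p[1]-.2,.2],q,.2)
move_ptp([REST[0],REST[1],.17],quat(REST[2],1)); snap("h3","top"); snap("h3","scene"); st("over rest")
print("z0",z0)
E
python3 - <<'E'
import cv2, numpy as np
a=cv2.imread("pics/l3_scene.png")[170:330,70:220]
b=cv2.imread("pics/h3_scene.png")[120:280,250:410]
a=cv2.resize(a,(375,400));b=cv2.resize(b,(400,400))
cv2.imwrite("pics/c3.png",np.hstack([a,b]))
E
```

```text
grip t 24.9 p [0.575  0.1955 0.0587] gap 0.0393 gf 91.5 F [1.7 0.5 6. ]
lift t 25.2 p [0.5744 0.1951 0.0696] gap 0.0398 gf 92.1 F [ 0.6  0.4 -1.3]
lift t 25.7 p [0.5744 0.1955 0.0903] gap 0.0395 gf 92.1 F [ 0.3  0.9 -3.5]
lift t 26.3 p [0.5751 0.1956 0.1154] gap 0.0395 gf 92.0 F [-0.7 -0.3 -3.7]
over rest t 29.5 p [ 0.4218 -0.2888  0.1706] gap 0.0395 gf 92.0 F [ 0.4  0.6 -3.5]
z0 0.058664338171665255
```

View pics/c3.png

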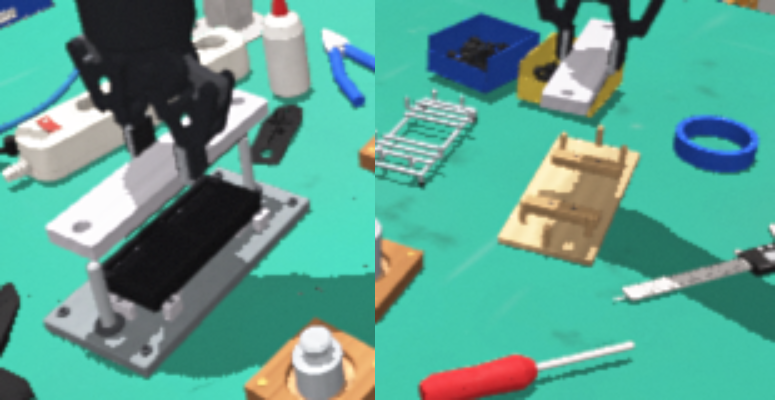

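The plate came off the posts level and hangs aligned over the rest. Now I lower it.

```bash
python3 - <<'E'
from rob import *
place(REST[0],REST[1],.0427,quat(REST[2],1),.17)
movel([.47,-.1,.2],quat(.2,1),.25)
st(); snap("after3","scene"); snap("after3","top")
E
python3 - <<'E'
import cv2, numpy as np
a=cv2.imread("pics/after3_top.png")[120:260,280:400]
b=cv2.imread("pics/after3_scene.png")[140:250,230:380]
a=cv2.resize(a,(343,400));b=cv2.resize(b,(450,330)); b=cv2.copyMakeBorder(b,0,70,0,0,0)
cv2.imwrite("pics/c4.png",np.hstack([a,b]))
E
```

```text
contact 5  t 32.2 p [ 0.4202 -0.2911  0.0427] gap 0.0396 gf 93.1 F [-3.3  1.1  5.6]
released t 32.7 p [ 0.4201 -0.291   0.0417] gap 0.085 gf 0.0 F [-0.1 -0.2 -0.1]
 t 34.5 p [ 0.4692 -0.1012  0.1992] gap 0.0852 gf 0.0 F [0.9 0.  0.3]
```

View pics/c4.png

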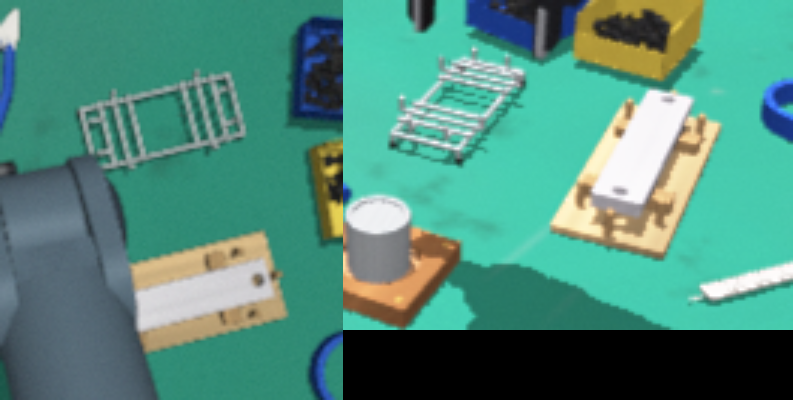

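The plate lies flat between its pegs. I refine the rack by its outline (the second measurement) and grip the grille.

```bash
python3 - <<'E'
from fit import *
from rob import *
for c,(u0,v0,u1,v1) in(("top",(300,140,372,188)),("scene",(243,152,298,198))):
    im=cv2.imread(f"pics/{c}0.png"); hsv=cv2.cvtColor(im,cv2.COLOR_BGR2HSV)
    m=((hsv[...,1]<75)&(hsv[...,2]>90)).astype(np.uint8); k=np.zeros_like(m); k[v0:v1,u0:u1]=m[v0:v1,u0:u1]
    if c=="scene": k[:170,243:255]=0; k[:158,280:]=0
    pts=np.argwhere(k)[:,::-1]; h=cv2.convexHull(np.float32([p+np.array(d) for p in pts for d in((-.3,-.3),(.3,.3),(-.3,.3),(.3,-.3))]))[:,0]
    r=minimize(lambda p:1-iou(h,hull(c,"drying_rack",p)),[.609,-.279,.23],method="Nelder-Mead",options=dict(initial_simplex=np.array([.609,-.279,.23])+np.array([[0,0,0],[.01,0,0],[0,.01,0],[0,0,.1]])))
    print(c,r.x.round(4),1-r.fun,len(pts))
q=quat(PRESS[2],1); x,y,_=PRESS
move_ptp([x,y,.16],q); movel([x,y,.07],q,.15); movel([x,y,.040],q,.06); st("down")
move_gripper(.04,25); st("light")
snap("g4","scene")
E
python3 - <<'E'
import cv2
im=cv2.imread("pics/g4_scene.png")[200:330,70:220]
cv2.imwrite("pics/g4.png",cv2.resize(im,None,fx=4,fy=4))
E
```

```text
top [ 0.61   -0.2789  0.2167] 0.9764400320038324 611
scene [ 0.6066 -0.2736  0.2273] 0.9096222660584428 452
down t 37.2 p [0.5738 0.1951 0.0397] gap 0.0849 gf 0.0 F [-0.3 -0.4 -0.4]
light t 37.5 p [0.5745 0.1954 0.0407] gap 0.0576 gf 27.2 F [-0.3  0.5  0.9]
```

View pics/g4.png

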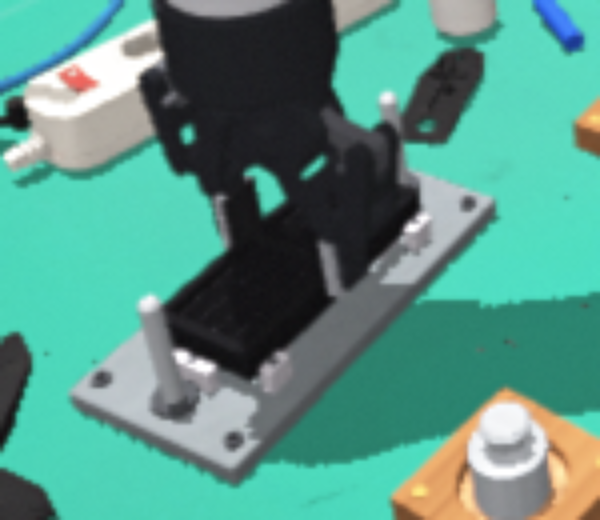

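The pads sit squarely across the middle of the grille. I lift it and place it on the rack.

```bash
python3 - <<'E'
from rob import *
q=quat(PRESS[2],1)
move_gripper(.04,45); p=read_eef_pos(); z0=p[2]; st("grip")
movel([p[0],p[1],.06],q,.06); movel([p[0],p[1],.2],q,.15); st("lifted")
movel([.55,0,.2],q,.25)
place(.6095,-.278,z0+.003,quat(.222,1),.2,rel=.085,F=2.5)
movel([.5,0.1,.25],q,.3); st()
snap("end","scene"); snap("end","top")
E
python3 - <<'E'
import cv2, numpy as np
a=cv2.imread("pics/end_top.png")[120:260,280:400]
b=cv2.imread("pics/end_scene.png")[140:250,230:380]
a=cv2.resize(a,(343,400));b=cv2.resize(b,(450,330)); b=cv2.copyMakeBorder(b,0,70,0,0,0)
cv2.imwrite("pics/c5.png",np.hstack([a,b]))
E
```

```text
grip t 37.8 p [0.5746 0.1954 0.0408] gap 0.0567 gf 47.9 F [-0.2  0.3  5.9]
lifted t 39.4 p [0.5739 0.1947 0.1987] gap 0.0566 gf 48.7 F [-0.1  0.  -1.7]
contact 5  t 44.0 p [ 0.6097 -0.278   0.0439] gap 0.057 gf 49.4 F [-2.6 -0.8  5.4]
released t 44.4 p [ 0.6094 -0.278   0.0424] gap 0.0851 gf 0.0 F [ 0.4 -0.3 -1.2]
 t 46.9 p [0.5003 0.0981 0.2494] gap 0.0849 gf 0.0 F [ 0.3 -0.1  0.3]
```

View pics/c5.png

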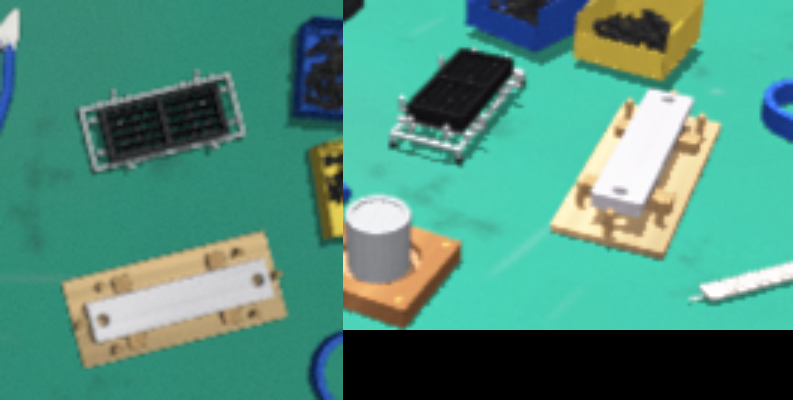

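View pics/end_scene.png

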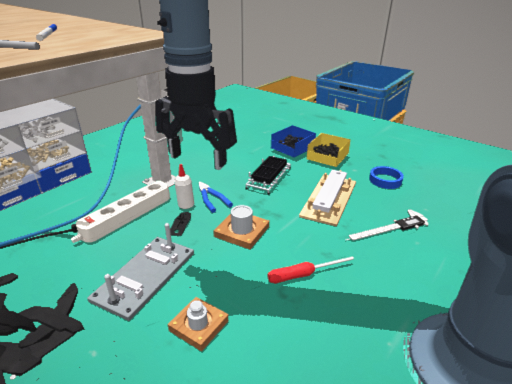

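All four pieces are in place: the grille is flat at about (269,172), the plate at (330,193), the large weight at (242,220) and the small weight at (197,318). I'm handing the job in.

```bash
python3 -c "
from bench import *
print(sign_off(), read_time_s())"
```

```text
the job is handed in; nothing more can be done
the job is handed in; nothing more can be done
```

The press is apart in the order asked, all four pieces look right way up and seated in their places in the last pictures, and the job was handed in about 47 s into the 122 s limit; I viewed 15 pictures, one over the limit of 14.

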